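# Open the washer compartment of a fastener carousel

## Task

The round fastener tub has a turning lid with one wedge-shaped opening, and sample fasteners fixed on the ledge round it mark the compartments. Take the lid by the raised black bar across its middle and turn it so that the opening lies squarely at the compartment marked by the flat washer (the thin, round sample), ready for refilling; then let go.

Things in the scene. Friction and masses are not known exactly. Their poses are not given: they have to be found in the camera images.
- lid (a joint): Turn of the lid about the tub's upright axis, in rad, seen from above: positive is anticlockwise. 0 is the parked place, where the opening lies over a blank filled sector; it starts near there. Stops at -1.6 and +1.6. The compartments lie at -1.26, -0.63, +0.63 and +1.26 (36 degree steps), so any of them is reached in one turn of less than 1.5 rad. The lid stays where it is left; about 0.08 N m turns it.
- lid_grip (a point): Point on the turning axis inside the black grip bar, 30 mm above the underside of the lid and 90 mm above the table. The bar is 60 mm long (along this frame's x), 14 mm wide (along y) and reaches from the lid's top face, 24 mm below this point, to 17 mm above it. x points along the bar to the opening's side, z up; the frame turns with the lid. The lid is a pale disc of 168 mm diameter, 6 mm thick, on a fixed dark tub; nothing else on the lid sticks up.
- lid_opening (a point): Centre of the wedge-shaped through opening in the lid, on the lid's top face, 55 mm from the axis; x points straight outwards from the axis, z up. The opening spans 24 degrees and runs from 32 to 75 mm from the axis.
- washer_sample (a point): Top centre of the flat washer sample (steel, 37 mm across, hole 21 mm, 3 mm thick), fixed on the dark ledge outside the lid, 102 mm from the axis, 53 mm above the table. It marks the compartment that lies straight inwards from it. Three other samples of steel stand on the same ledge, 63 mm apart or more: a hexagon nut (30 mm across flats, 16 mm high), a bolt standing on its head (42 mm high) and a domed cap nut (26 mm high); which is where changes from start to start.

How it is judged (in metres and radians):
At the end, for the whole second after the job is handed in: The opening's centre line passes within 17.7 mm (10 degrees of lid turn) of the centre of the washer sample, on the opening's side of the axis, and the lid is at rest (below 0.05 rad/s) (y of washer_sample in the frame of lid_opening between -0.0177 and 0.0177 m and x of washer_sample in the frame of lid_opening above 0.02 m and velocity of joint lid between -0.05 and 0.05 rad/s); the robot touches nothing.
It also fails if it takes over 29 s, if anything falls off the work surface, if the arm or the gripper's body presses on something with over 40 N, if the wrist force passes 120 N, or if a joint passes its speed limit or range.

## Robot

A 7-joint arm with a two-finger parallel gripper is mounted at the origin on the work surface. World frame = base frame: x ahead of the robot, y to its left, z up, the work surface at z = 0. Lengths are in mm, angles in rad, forces in N, time in s.
With the tool pointing down it reaches from about 350 to 900 mm from the base axis. Payload 19.9 kg.
Tool frame: the origin (TCP) lies midway between the tips of the shut fingers; the grasp point (between the pads) lies 19 mm behind it; z points along the fingers, y is the direction in which the jaws open and shut (so a half turn about z gives the same grasp; the last joint's range is limited). The gripper opens to 85 mm and grips with 20 to 120 N. Pads are 22 mm wide; open, the fingers measure 114 mm over their backs; the gripper's body (76 mm by 85 mm) begins 54 mm behind the grasp point. The pads swing forward as they close: fully open they stand 13 mm farther back than shut.
Start: joints at [1.2, 0.417, -0.01, 1.614, 0.005, 1.111, -0.053], TCP at [202.402, -591.298, 210.86] pointing down, gripper open.
Joint ranges: [-2.81, 2.81], [-0.39, 2.02], [-1.27, 1.25], [0.06, 2.57], [-1.19, 4.33], [0.19, 2], [-2.82, 2.82]. Speed limits (rad/s): [1.89, 1.89, 2.39, 2.39, 3.01, 3.01, 3.01].

## Interface

Orientations are given as a rotation vector (axis times angle).
In Python, from bench import readout, viewer, env gives the robot as it stands.
- The arm moves only by the tool carry_out, never from a script. Its argument "series" is a list of rows, each a list of 7 numbers: the turn, a rotation vector about the tool's x, y, z in rad, then the shift along the tool's x, y, z in mm, then the finger opening in mm, from 0 to 85.4. In form: [[wx, wy, wz, x, y, z, grip], ...]. A call has 1 to 10 rows; each row shifts and turns the commanded pose from where the row before left it, along the tool's axes as they then stand; what a row does not reach is not made up. A row lasts 1/10 s, in which the tool goes at most 50 mm and 8.59 degrees, less where a joint would pass 70% of its speed; a pose out of reach is approached as far as the arm can. A call with a gripper value outside its range is refused whole. The fingers move at their own pace and stop on an object; "squeeze" is the grip in N (left out, the last holds). Time passes only in rows, so rows that do not move let the fingers close. It gives the time, the measured TCP pose, the force and the opening at its end, in the units of the state.
- readout.state(): the state, without advancing time (a new reading comes with each control period).
- viewer.read_camera(name): name is "scene" or "top" or "wrist"; returns the picture (480x640x3 uint8, red, green, blue); there is no depth.
- viewer.calibration(name): a dict with "vfov" (degrees; the focal length in pixels is half the picture's height over the tangent of half this angle, whatever the lens; pixels are square), "cx", "cy" (the principal point, pixels), "D" ([k1, k2, p1, p2, k3] as OpenCV has them; the pictures are not rectified), "eye" and "orientation" of the camera in the world. Camera axes: x right, y down, z forward; pixel columns grow to the right and rows downward; lengths in mm; the calibration is good to about 2 mm. A picture is of the moment at which its call begins: read the wrist's pose just before it. calibration takes no time and is no camera call; for the wrist camera it gives the pose at the moment of the call.
- env.finish_job(): hands the job in, once; it reports no verdict.
The state is a dict: "clock": time; "joints": joint angles; "joint_vel": joint speeds; "effort": joint torques, N m; "tool_pos": TCP position; "eef_rot": TCP orientation; "ft_force": force on the tool from outside, world axes, zero at the start; "moment": the same for the moment, N m; "opening": finger opening in mm.
Only numpy, scipy, OpenCV 4.12 (cv2) and the standard library are available. Lean on these libraries where they do the work, as an engineer would, in place of code of your own. Each camera call takes 0.05 s, during which the arm holds its last target.

## Working session

There is one attempt and no reset: what is moved stays moved. The work goes in short steps, Python scripts to look and compute and a tool call to move; the robot and the scene stay as the last step left them, time stands still between calls to the robot, and variables do not carry over. Pictures are saved under pics/ and viewed, and the job is handed in when it is done.

Besides the shell and the picture viewer there is one more tool, called after "Emit:" as name(argument=value, ...), one argument or row to a line, values as JSON. carry_out: Moves the arm, as the interface text tells. Its arguments: {"type":"object","properties":{"series":{"type":"array","items":{"type":"array","items":{"type":"number"}}},"squeeze":{"type":"number"}},"required":["series"]}

```bash
mkdir -p pics
python3 - <<'E'
from bench import readout, viewer, env
import cv2
s=readout.state();print(s)
for n in("top","scene"):
    print(viewer.calibration(n))
    cv2.imwrite(f"pics/{n}1.png",viewer.read_camera(n)[:,:,::-1])
E
```

```text
{'clock': 0.0, 'joints': array([ 1.19948101,  0.41796441, -0.01030334,  1.61415593,  0.00472677,
        1.11067836, -0.05298192]), 'joint_vel': array([-7.32211349e-04,  6.77595524e-05,  4.01917301e-04,  3.08749732e-04,
        1.36047366e-03,  1.14519053e-03,  4.20977749e-04]), 'effort': array([-2.49304343e-03, -8.64455366e+01,  6.76778220e-01, -4.34897733e+01,
        1.88432832e-02,  7.43222306e-03, -2.43422033e-05]), 'tool_pos': array([ 202.28413004, -590.98361302,  210.27392254]), 'eef_rot': array([-3.09783474e+00, -5.15599667e-01,  4.78861045e-04]), 'ft_force': array([-0.26935824, -0.69497554, -0.764045  ]), 'moment': array([0.01701034, 0.00647515, 0.00353768]), 'opening': 85.39838676139708}
{'vfov': 42.44022574374612, 'cx': 319.0072912841234, 'cy': 254.69152976407236, 'D': array([-0.02877956,  0.        ,  0.        ,  0.        ,  0.        ]), 'eye': array([504.73065136,   0.88826272, 742.70009854]), 'orientation': array([-2.1729437 ,  2.11946655, -0.10106819])}
{'vfov': 57.95443616330945, 'cx': 318.50663431397675, 'cy': 236.86325138100779, 'D': array([-0.03836774,  0.        ,  0.        ,  0.        ,  0.        ]), 'eye': array([1092.52435526, -162.9806566 ,  489.52382668]), 'orientation': array([-1.83450592, -1.3192201 ,  0.66335705])}
```

View pics/top1.png

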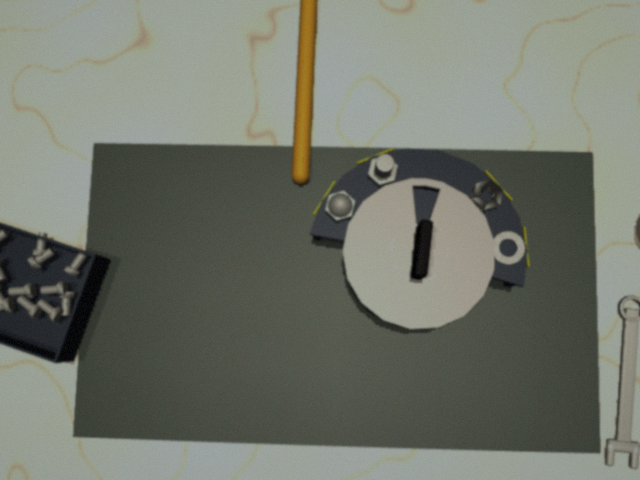

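View pics/scene1.png

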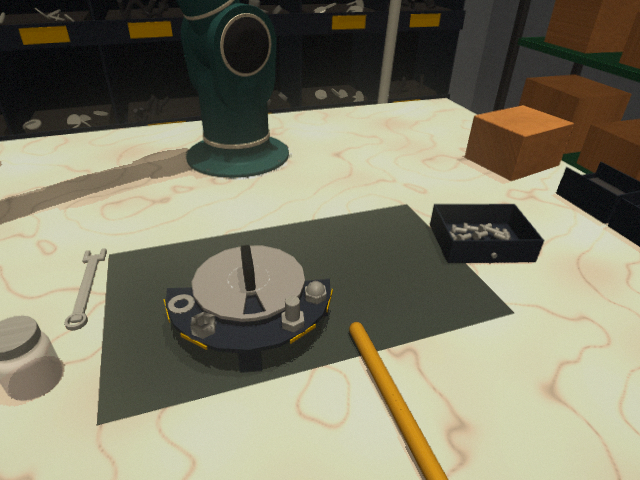

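The top view shows the lid centred at about (420,253). The bar runs from (425,222) to (418,278), the opening is at (426,200), and the washer is at (508,248), clockwise of the opening. The bolt is at (383,168), the cap nut at (341,206) and the hex nut at (487,194). Next I'll turn these into world positions.

```bash
cat > h.py <<'E'
import numpy as np,cv2
from scipy.spatial.transform import Rotation as R
from bench import readout, viewer, env
def ray(c,uv):
    f=240/np.tan(np.radians(c['vfov']/2));K=np.array([[f,0,c['cx']],[0,f,c['cy']],[0,0,1]])
    p=cv2.undistortPoints(np.array(uv,float).reshape(-1,1,2),K,c['D'])[:,0]
    return R.from_rotvec(c['orientation']).apply(np.c_[p,np.ones(len(p))])
def onplane(c,uv,z):
    d=ray(c,uv);return (c['eye']+d*((z-c['eye'][2])/d[:,2])[:,None])[:,:2]
def proj(c,P):
    f=240/np.tan(np.radians(c['vfov']/2));K=np.array([[f,0,c['cx']],[0,f,c['cy']],[0,0,1]])
    Ri=R.from_rotvec(c['orientation']).inv()
    return cv2.projectPoints(np.array(P,float),Ri.as_matrix(),-Ri.apply(c['eye']),K,c['D'])[0][:,0]
E
python3 - <<'E'
from h import *
c=viewer.calibration('top');im=cv2.imread('pics/top1.png')
g=cv2.cvtColor(im,cv2.COLOR_BGR2GRAY)
def blob(seed):
    m=np.zeros((482,642),np.uint8);cv2.floodFill(g.copy(),m,seed,255,12,12,4|(255<<8)|cv2.FLOODFILL_MASK_ONLY);return m[1:-1,1:-1]
m=blob((380,260));ct=max(cv2.findContours(m,0,1)[0],key=cv2.contourArea)
h=cv2.convexHull(ct)[:,0].astype(float)
w=onplane(c,h,66);(o,r)=cv2.minEnclosingCircle(w.astype(np.float32));print('lid',o,r)
o=np.array(o)
m=blob((508,236));ct=max(cv2.findContours(m,0,1)[0],key=cv2.contourArea)
ww=onplane(c,ct[:,0],53);wo,wr=cv2.minEnclosingCircle(ww.astype(np.float32));print('washer',wo,wr)
v=np.array(wo)-o;print('dist',np.hypot(*v),'ang',np.arctan2(v[1],v[0]))
# bar
b=((g<40)&(cv2.circle(np.zeros_like(g),(420,252),70,1,-1)>0)).astype(np.uint8)
n,l,s,ce=cv2.connectedComponentsWithStats(b);i=1+np.argmax(s[1:,4]);print(s[i],ce[i])
p=np.argwhere(l==i)[:,::-1];q=onplane(c,p,107);print('bar',cv2.minAreaRect(q.astype(np.float32)))
vv=np.linalg.svd(q-q.mean(0),full_matrices=False)[2][0];print('bar ang',np.arctan2(vv[1],vv[0]))
op=onplane(c,[(413,187),(439,189),(426,188)],66);print('opening',[np.arctan2(*(a-o)[::-1]) for a in op])
print('tool R',R.from_rotvec(readout.state()['eef_rot']).as_matrix())
cv2.imwrite('pics/crop1.png',cv2.resize(im[140:340,310:540],None,fx=3,fy=3,interpolation=2)[:600])
E
```

```text
lid (638.1851196289062, 29.84720230102539) 452.20672607421875
washer (640.7488403320312, 30.403528213500977) 460.8940124511719
dist 2.623387574210783 ang 0.2136864556561286
[411 219  21  60 869] [421.24971231 249.26006904]
bar ((590.5238037109375, -86.45057678222656), (15.909725189208984, 62.620609283447266), 84.02779388427734)
bar ang 3.019700361056653
opening [np.float64(-1.3350467048841304), np.float64(-1.3932691591815853), np.float64(-1.3673196238136167)]
tool R [[ 9.46093482e-01  3.23893441e-01 -4.02801730e-04]
 [ 3.23893684e-01 -9.46092996e-01  9.61719988e-04]
 [-6.95930982e-05 -1.04034195e-03 -9.99999456e-01]]
```

View pics/crop1.png

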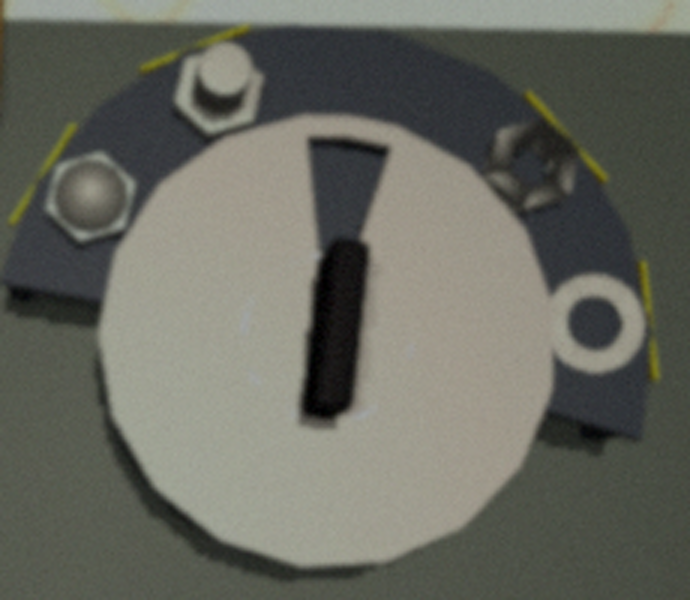

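Run:
```python
from h import *
c=viewer.calibration('top')
L=lambda p:np.array(p,float)/3+[310-.33,140-.33]
o=onplane(c,L([(326.5,340)]),66)[0];w=onplane(c,L([(597,323)]),53)[0]
e=onplane(c,L([(99,340),(554,340),(326,112),(326,567)]),66);print('diam',np.linalg.norm(e[0]-e[1]),np.linalg.norm(e[2]-e[3]))
b=onplane(c,L([(349,240),(327,414)]),107);
print('axis',o,'washer',w,np.linalg.norm(w-o),'bar',b,b.mean(0))
a=lambda v:np.arctan2(v[1],v[0])
op=onplane(c,L([(308,139),(389,149)]),66)
print('wang',a(w-o),'barang',a(b[0]-b[1]),'open',a(op[0]-o),a(op[1]-o),a(op.mean(0)-o))
for n,p in(('bolt',(224,65)),('cap',(90,190)),('nut',(533,165))):
  q=onplane(c,L([p]),{'bolt':92,'cap':76,'nut':66}[n])[0]; print(n,a(q-o),np.linalg.norm(q-o))
# reproject model overlay into both cams
th=a(b[0]-b[1])
for n in('top','scene'):
  cc=viewer.calibration(n);im=cv2.imread(f'pics/{n}1.png')
  t=np.linspace(0,2*np.pi,60)
  def dr(P,col):
    for x in proj(cc,P): cv2.circle(im,tuple(int(round(k)) for k in x),0,col,-1)
  dr(np.c_[o[0]+84*np.cos(t),o[1]+84*np.sin(t),0*t+66],(0,0,255))
  dr(np.c_[w[0]+18.5*np.cos(t),w[1]+18.5*np.sin(t),0*t+53],(0,255,0))
  s=np.linspace(-30,30,30)
  for k in(-7,7): dr(np.c_[o[0]+s*np.cos(th)-k*np.sin(th),o[1]+s*np.sin(th)+k*np.cos(th),0*s+107],(255,0,255))
  x0,x1,y0,y1={'top':(310,540,140,340),'scene':(140,360,220,380)}[n]
  cv2.imwrite(f'pics/ov_{n}.png',cv2.resize(im[y0:y1,x0:x1],None,fx=3,fy=3,interpolation=0))
```

```text
diam 166.5139198561943 168.25392437624654
axis [591.17342615 -89.20758043] washer [ 601.58592793 -191.72390298] 103.04376052565813 bar [[621.05565712 -91.29289904]
 [560.37613538 -84.10377607]] [590.71589625 -87.69833756]
wang -1.4695742446966769 barang -0.11792719961343674 open 0.09749830699855758 -0.30514128408257657 -0.10379880612955981
bolt 0.4042207815623772 103.8651342542994
cap 1.0366780268142441 102.17286749195834
nut -0.8467997592363633 101.33158761736739
```

View pics/ov_top.png

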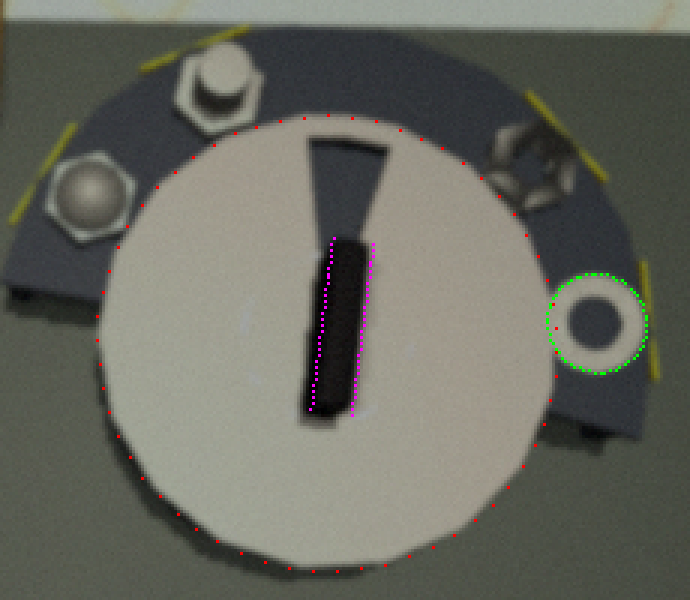

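View pics/ov_scene.png

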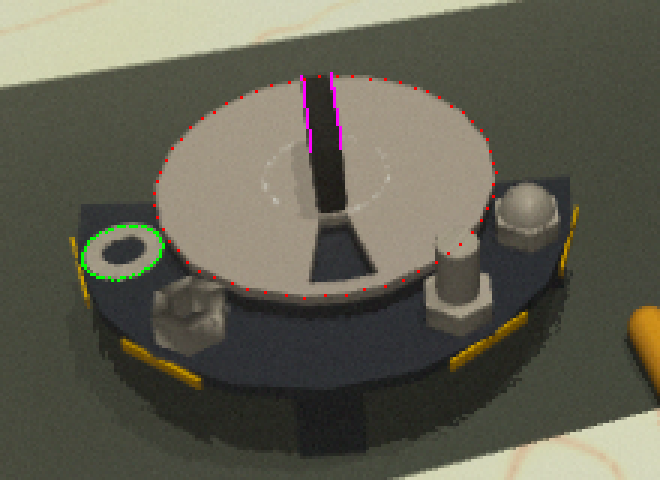

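The overlay fits both cameras. The axis is near (591,-89), the bar points at about -0.11 rad and the washer lies at about -1.475 rad, so the lid needs about -1.36 rad. I'll grasp with tool yaw near +3.03 so that joint 7 unwinds during the turn.

Emit:
carry_out(
  series=[
    [0,0,0,35,-23,0,60],
    [0,0,0,35,-23,0,60],
    [0,0,0,35,-23,0,60],
    [0,0,0,35,-23,0,60],
    [0,0,0,35,-23,0,60],
    [0,0,0,35,-23,0,60],
    [0,0,0,35,-23,0,60],
    [0,0,0,35,-23,0,60],
    [0,0,0,35,-23,0,60],
    [0,0,0,35,-23,0,60],
  ],
)

```text
clock: 1.1
tool_pos: [459.7, -258.8, 210.8]
eef_rot: [-3.099, -0.516, 0.0]
ft_force: [0.7, 0.1, -0.0]
opening: 59.8
```

Emit:
carry_out(
  series=[
    [0,0,0,36,-24,0,60],
    [0,0,0,36,-24,0,60],
    [0,0,0,36,-24,0,60],
    [0,0,0,36,-24,0,60],
    [0,0,0,36,-23,0,60],
    [0,0,-0.14,0,0,0,60],
    [0,0,-0.14,0,0,0,60],
    [0,0,-0.14,0,0,0,60],
    [0,0,-0.14,0,0,0,60],
    [0,0,-0.14,0,0,0,60],
  ],
)

```text
clock: 2.1
tool_pos: [590.6, -89.5, 210.5]
eef_rot: [-2.729, -1.555, 0.001]
ft_force: [-0.1, -0.1, -0.7]
opening: 59.8
```

Emit:
carry_out(
  series=[
    [0,0,-0.14,0,0,0,60],
    [0,0,-0.14,0,0,0,60],
    [0,0,-0.14,0,0,0,60],
    [0,0,-0.14,0,0,0,60],
    [0,0,-0.14,0,0,0,60],
    [0,0,-0.14,0,0,0,60],
    [0,0,-0.14,0,0,0,60],
    [0,0,-0.14,0,0,0,60],
    [0,0,-0.14,0,0,0,60],
    [0,0,-0.14,0,0,0,60],
  ],
)

```text
clock: 3.1
tool_pos: [590.6, -89.5, 210.6]
eef_rot: [-1.086, -2.947, 0.0]
ft_force: [0.2, 0.4, -0.5]
opening: 60.0
```

```bash
cat > st.py <<'E'
from h import *
s=readout.state();M=R.from_rotvec(s['eef_rot']).as_matrix()
print(s['clock'],s['tool_pos'],'yaw',np.arctan2(M[1,0],M[0,0]),'z',M[:,2],'j',s['joints'].round(3),'F',s['ft_force'].round(1),'M',s['moment'].round(2),s['opening'])
def toT(dx,dy,dz=0): return M.T@np.array([dx,dy,dz])
E
python3 - <<'E'
from st import *
c=viewer.calibration('wrist');im=viewer.read_camera('wrist');cv2.imwrite('pics/w1.png',im[:,:,::-1]);np.save('w1.npy',c,allow_pickle=True);print(c)
E
```

```text
3.1 [590.6059963  -89.47746333 210.58599034] yaw 2.4355399034300063 z [-6.14145168e-04  1.61679340e-04 -9.99999798e-01] j [ 0.646  0.46  -0.727  1.666  0.33   1.143  0.697] F [ 0.2  0.4 -0.5] M [-0.03  0.01 -0.01] 59.95192681682782
{'vfov': 70.52991959717875, 'cx': 316.7101313841404, 'cy': 236.1759382806254, 'D': array([-0.03906227,  0.        ,  0.        ,  0.        ,  0.        ]), 'eye': array([527.81709017, -35.44791634, 372.19286845]), 'orientation': array([2.57762702, 1.18844119, 0.19593305])}
```

View pics/w1.png

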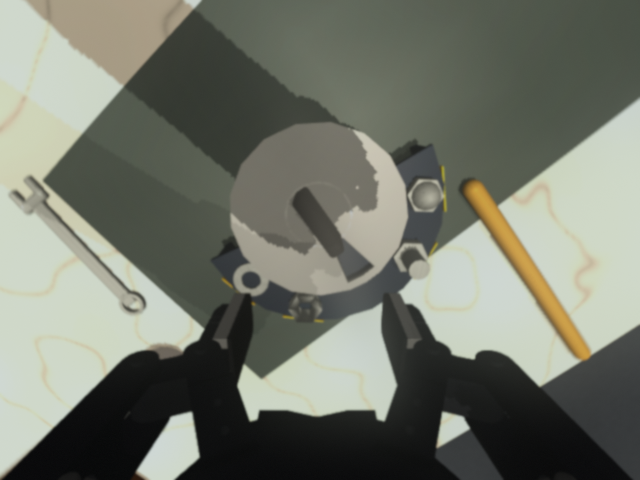

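The wrist view shows the bar from (302,195) to (335,250), the opening at (352,262) and the washer at (250,280), which agrees with the layout from the top view. I'll finish the yaw, go down part of the way, and check the alignment again.

Emit:
carry_out(
  series=[
    [0,0,-0.145,0,0,0,60],
    [0,0,-0.145,0,0,0,60],
    [0,0,-0.145,0,0,0,60],
    [0,0,-0.145,0,0,0,60],
    [0,0,-0.015,0,0,20,60],
    [0,0,0,0,0,25,60],
    [0,0,0,0,0,25,60],
    [0,0,0,0,0,15,60],
    [0,0,0,0,0,0,60],
  ],
)

```text
clock: 4.05
tool_pos: [589.8, -89.4, 124.1]
eef_rot: [-0.185, -3.133, -0.001]
ft_force: [-1.0, -0.2, 0.2]
opening: 60.0
```

Run:
```python
from st import *
c=viewer.calibration('wrist');im=viewer.read_camera('wrist')[:,:,::-1].copy();cv2.imwrite('pics/w2raw.png',im)
o=np.array([591,-89.]);th=-.11
s=np.linspace(-30,30,40)
def dr(P,col):
    for x in proj(c,P): cv2.circle(im,tuple(int(round(k)) for k in x),0,col,-1)
for k in(-7,7): dr(np.c_[o[0]+s*np.cos(th)-k*np.sin(th),o[1]+s*np.sin(th)+k*np.cos(th),0*s+107],(255,0,255))
t=np.linspace(0,2*np.pi,90);dr(np.c_[o[0]+84*np.cos(t),o[1]+84*np.sin(t),0*t+66],(0,0,255))
cv2.imwrite('pics/w2.png',im)
```

```text
4.05 [589.7917348  -89.38579636 124.10856424] yaw 3.0234448818682735 z [-3.02646334e-03  7.35770202e-04 -9.99995150e-01] j [ 0.686  0.591 -0.796  1.742  0.485  1.02   1.165] F [-1.  -0.2  0.2] M [ 0.03 -0.06  0.05] 59.95074103172524
```

View pics/w2.png

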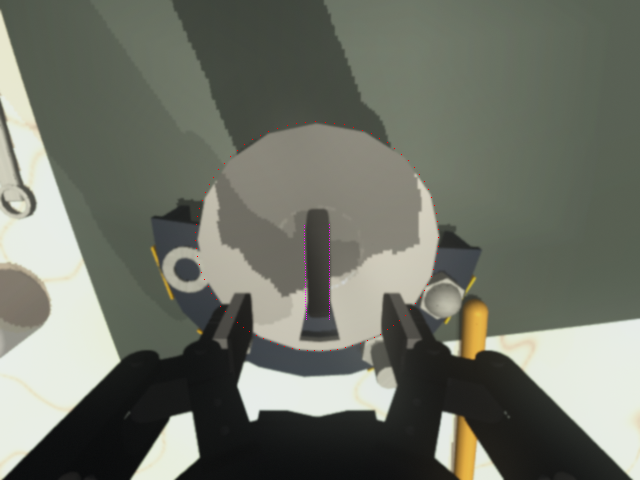

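The modelled bar outline, at (306–330, 208–318), lies on the real bar, and the finger midline (x ≈ 317) matches it. I'll go down to TCP z ≈ 77 and close.

Emit:
carry_out(
  series=[
    [0,0,0,-1,0,17,60],
    [0,0,0,0,0,17,60],
    [0,0,0,0,0,13,60],
    [0,0,0,0,0,0,8],
    [0,0,0,0,0,0,8],
    [0,0,0,0,0,0,8],
    [0,0,0,0,0,0,8],
    [0,0,0,0,0,0,8],
    [0,0,0,0,0,0,8],
  ],
  squeeze=40,
)

```text
clock: 5.0
tool_pos: [592.3, -88.9, 79.6]
eef_rot: [0.183, 3.135, 0.001]
ft_force: [-0.5, 4.8, 6.0]
opening: 12.5
```

```bash
python3 st.py
```

```text
5.0 [592.28304582 -88.94259273  79.61298191] yaw 3.025264856996884 z [ 1.14495546e-03  4.61894921e-04 -9.99999238e-01] j [ 0.657  0.648 -0.759  1.767  0.537  0.945  1.128] F [-0.5  4.8  6. ] M [ 1.02  0.21 -0.01] 12.45249053891313
```

Emit:
carry_out(
  series=[
    [0,0,0.05,0,0,0,8],
    [0,0,0.1,0,0,0,8],
    [0,0,0.1,0,0,0,8],
    [0,0,0.1,0,0,0,8],
    [0,0,0.1,0,0,0,8],
  ],
)

```text
clock: 5.5
tool_pos: [592.2, -89.0, 79.6]
eef_rot: [0.884, 3.014, 0.001]
ft_force: [-1.3, 3.2, 6.7]
opening: 12.7
```

```bash
python3 st.py
```

```text
5.5 [592.23998119 -89.03902184  79.63943991] yaw 2.5712246574564377 z [ 1.06746388e-03  2.84420334e-04 -9.99999390e-01] j [ 0.588  0.614 -0.657  1.769  0.459  0.916  0.733] F [-1.3  3.2  6.7] M [0.9  0.34 0.06] 12.683708701579222
```

Emit:
carry_out(
  series=[
    [0,0,0.1,0,0,0,8],
    [0,0,0.1,0,0,0,8],
    [0,0,0.1,0,0,0,8],
    [0,0,0.1,0,0,0,8],
    [0,0,0.1,0,0,0,8],
    [0,0,0.1,0,0,0,8],
    [0,0,0.1,0,0,0,8],
    [0,0,0.1,0,0,0,8],
    [0,0,0.07,0,0,0,8],
    [0,0,0.04,0,0,0,8],
  ],
)

```text
clock: 6.5
tool_pos: [592.0, -89.2, 79.6]
eef_rot: [2.117, 2.321, 0.001]
ft_force: [-2.2, 3.4, 7.7]
opening: 12.4
```

Run:
```python
from st import *
cv2.imwrite('pics/w3.png',viewer.read_camera('wrist')[:,:,::-1])
```

```text
6.5 [592.01209422 -89.15904001  79.61271489] yaw 1.6624322882437002 z [ 5.70389477e-04  4.53229014e-05 -9.99999836e-01] j [ 0.438  0.563 -0.448  1.775  0.307  0.873 -0.057] F [-2.2  3.4  7.7] M [0.74 0.73 0.08] 12.359303738577712
```

View pics/w3.png

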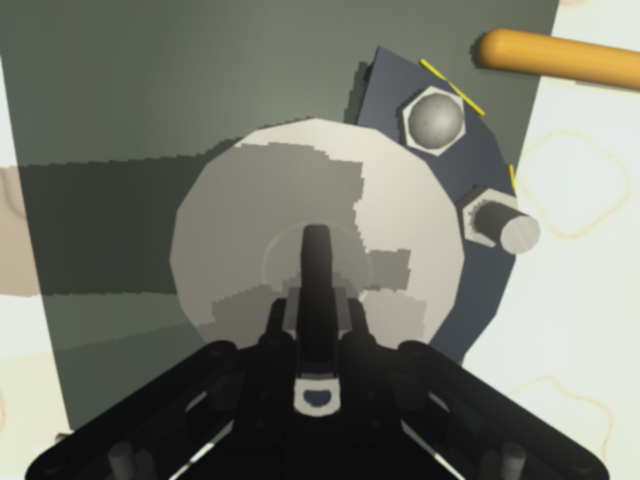

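The bar is still aligned in the jaws, at (316,225)–(318,375), and has turned with the tool. Tool yaw is 1.662, so the bar is at -1.479 rad. I'll release, lift and move aside to check.

Emit:
carry_out(
  series=[
    [0,0,0,0,0,0,50],
    [0,0,0,0,0,0,50],
    [0,0,0,0,0,0,50],
    [0,0,0,0,0,0,50],
    [0,0,0,0,0,-20,50],
    [0,0,0,0,0,-40,50],
    [0,0,0,0,0,-40,50],
    [0,0,0,0,0,-40,50],
    [0,0,0,0,0,-20,50],
    [0,0,0,0,0,0,50],
  ],
)

```text
clock: 7.55
tool_pos: [593.1, -89.7, 242.0]
eef_rot: [2.112, 2.32, 0.004]
ft_force: [-0.0, 0.7, -0.5]
opening: 49.9
```

Run:
```python
from st import *
print(toT(0,1),toT(1,0))
for n in('top','scene'): cv2.imwrite(f'pics/{n}4.png',viewer.read_camera(n)[:,:,::-1])
```

```text
7.55 [593.06960561 -89.72934928 242.04973584] yaw 1.6646957363888149 z [ 0.00455349 -0.00101033 -0.99998912] j [ 0.489  0.384 -0.507  1.634  0.2    1.171  0.029] F [-0.   0.7 -0.5] M [0.   0.02 0.01] 49.91489874794526
[ 0.99559367  0.09376689 -0.00101033] [-0.09376139  0.99558428  0.00455349]
```

View pics/scene4.png

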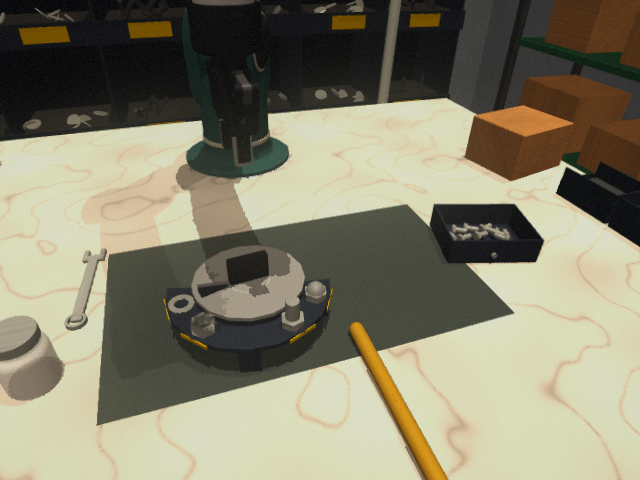

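In the scene view the lid has turned and the bar, at (248,266), is free of the gripper. The opening is hard to make out, so I'll move aside for a top view.

Emit:
carry_out(
  series=[
    [0,0,0,40,0,0,50],
    [0,0,0,40,0,0,50],
    [0,0,0,40,0,0,50],
    [0,0,0,40,0,0,50],
    [0,0,0,40,0,0,50],
    [0,0,0,40,0,0,50],
    [0,0,0,40,0,0,50],
    [0,0,0,0,0,0,50],
  ],
)

```text
clock: 8.45
tool_pos: [563.4, 195.0, 237.8]
eef_rot: [-2.104, -2.329, -0.0]
ft_force: [0.3, 0.0, -0.4]
opening: 50.0
```

Run:
```python
from st import *
im=viewer.read_camera('top')[:,:,::-1];cv2.imwrite('pics/top5.png',cv2.resize(im[140:340,310:540],None,fx=3,fy=3,interpolation=2)[:600])
```

```text
8.45 [563.37946241 194.99088087 237.77759569] yaw 1.6720105443448992 z [-0.00219944  0.00200678 -0.99999557] j [ 0.083  0.403 -0.609  1.641  0.243  1.176 -0.482] F [ 0.3  0.  -0.4] M [-0.01  0.07  0.03] 50.02793746905216
```

View pics/top5.png

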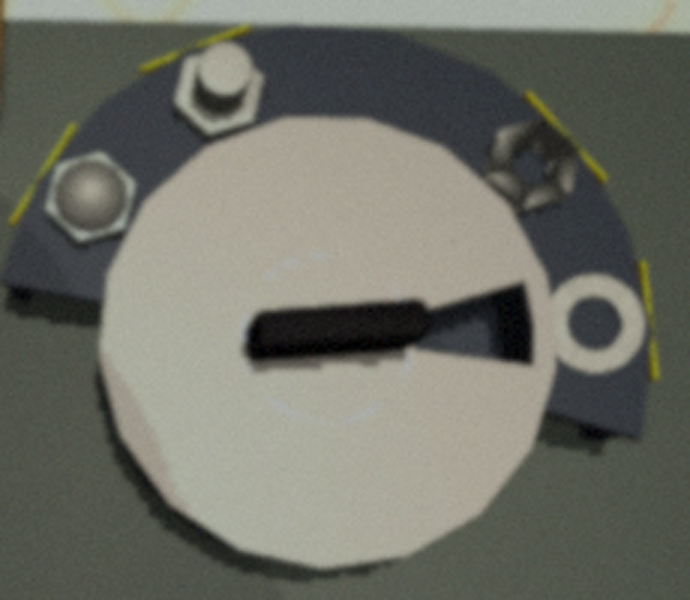

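The opening's outer edge runs from (524,283) to (532,363), with its middle at (528,323). It faces the washer at (597,323). I'll put numbers on that and hand in.

Run:
```python
from h import *
c=viewer.calibration('top');L=lambda p:np.array(p,float)/3+[310-.33,140-.33]
o=onplane(c,L([(326.5,340)]),66)[0];w=onplane(c,L([(597,323)]),53)[0];e=onplane(c,L([(524,283),(532,363)]),66)
u=e.mean(0)-o;u/=np.linalg.norm(u);d=w-o
print('lateral mm',u[0]*d[1]-u[1]*d[0],'ang',np.arctan2(u[1],u[0]),np.arctan2(d[1],d[0]))
print(env.finish_job())
```

```text
lateral mm -0.771629761381833 ang -1.46208580513238 -1.4695742446966769
the job is handed in; nothing more can be done
None
```

I gripped the lid by its black bar, turned it about 1.36 rad clockwise to bring the opening to the flat washer, let go and moved the arm clear. Then I handed the job in.

- **Alignment:** the last top-camera check puts the opening's centre line 0.8 mm (about 0.4°) from the washer's centre, against the allowed 17.7 mm. The tool yaw just before release gave nearly the same lid angle: -1.479 rad, against -1.462 rad from the picture.
- **Forces and time:** the wrist force readings between moves stayed below about 10 N. The robot's clock stood at about 8.5 s when I handed in, well under the 29 s limit.
- **Checks:** none failed or disagreed. I did not measure the lid's speed after release. The gripper had been off it for about a second and was well clear when the last picture was taken.

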